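# Draw the bib out from under the stacked suction bowl, then press the bowl's tab down

## Task

The suction bowl, with its lid and a beaker on top, has been stood on the bib, where it cannot grip. Slide the bib out from under the stack and clear of the spoon caddy, which will hold the stack back, so that the bowl comes to stand on the tray behind the caddy with the lid and the beaker still upright on it, and leave the bib lying flat on the tray. Then press the bowl's raised release tab down flat; do not lift or tip the stack, and leave the spoons and the jar alone.

Things in the scene. Friction and masses are not known exactly. Their poses are not given: they have to be found in the camera images.
- tray: Fixed grey laminate tray, 580 x 380 mm with a 12 mm high, 8 mm thick rim; its floor is 6 mm thick. Origin: centre of the underside. Its x axis runs along the 580 mm side, from the bowl towards the bib's pocket: the way the bib has to come out.
- caddy: Fixed bamboo spoon caddy across the tray: a trough 264 mm long (y) and 50 mm deep (x), 60 mm high (ends 75 mm), on a runner at each end. Between the runners (232 mm apart) it is 12 mm clear of the tray; the bib's sheet passes there. Origin: centre of the underside, on the tray's floor; x is the way the bib comes out. Front face at x = +25 mm; back face, which stops the bowl's foot, at x = -25 mm.
- bib: Yellow, hard, rigid bib, 290 mm long (x), 176 mm wide, about 160 g, lying on its back: a flat 4 mm sheet with two shoulders at the neck end (x = -150 mm) and a scoop pocket at the other end (x = +140 mm). The sheet lies under bowl and caddy, the pocket in front of the caddy. Origin: on the underside, under the caddy at the start; x is the way it comes out, y along the lip, z up.
- bib_lip (a point): Middle of the bib's pocket lip, on its face towards the caddy, 45 mm above the bib's underside: a straight round edge 8 mm thick, 168 mm long. The pocket's roof slopes from the lip down to the end wall (28 mm high), 52 mm further on; it is open only towards the caddy. The flat sheet between caddy and lip, about 63 mm, is free: fingers set down there can push the lip along x. Same axes as the bib.
- bib_left (a point): Tip of the bib's left shoulder at its neck end, 238 mm behind the lip along the bib's x and 69 mm to its +y. The two shoulder tips are the last parts of the bib to come out.
- bib_right (a point): Tip of the bib's right shoulder at its neck end, 238 mm behind the lip along the bib's x and 69 mm to its -y.
- bowl: Loose steel suction bowl, 260 g, 55 mm high, standing on the bib just behind the caddy: white suction foot 104 mm across and 20 mm high, steel wall above it 100 mm across at the rim. Origin: centre of the underside. Its white release tab sticks out to its -x, roughly away from the caddy (up to 30 degrees either side). The bib slides under it with plain friction.
- tab (a joint): Angle of the release tab on the bowl's foot: 0 is pressed down flat (level), it starts raised 0.4 to 0.6 rad, at most 0.8. It stays where it is left, and takes about 1 N at its end.
- tab_pivot (a point): Hinge of the tab at the edge of the foot: 54 mm from the bowl's axis along the bowl's -x, 12 mm above the bowl's underside. The tab swings up about the bowl's y axis.
- tab_end (a point): Outer end of the tab, 40 mm from its hinge; the tab is 32 mm wide and 4 mm thick (5 mm ridge near the end). Pressed flat, this point is 94 mm from the bowl's axis and 12 mm above the bowl's underside.
- lid: Loose bamboo lid lying in the bowl's mouth, 100 mm across, 8 mm thick above the rim, 70 g. Origin: centre of the disc's underside, 55 mm above the bowl's underside.
- beaker_mid (a point): Centre of the loose white weaning beaker that stands on the lid: 65 mm high, 58 mm across at the rim, 50 g. Its foot is 32 mm below this point.
- spoon_a: Bystander: orange weaning spoon, 140 mm long, 26 mm wide, 7 mm thick, lying in the caddy's trough. Origin: underside, near the middle; x towards the bowl of the spoon.
- spoon_b: Bystander: the same spoon, lying on the tray beside the bib, on the tray's +y side.
- spoon_c: Bystander: the same spoon, lying on the tray on its -y side.
- jar: Bystander: closed food jar, 52 mm across, 68 mm high, standing on the tray in its corner at -x, +y. Origin: centre of the underside.

How it is judged (in metres and radians):
On the way, in this order (a step that is already met when the one before it is completed fails the run):
1. the bib is out from under the bowl and the caddy, and the bowl stands on the tray behind the caddy with lid and beaker upright on it (x of each of bib_left, bib_right in the frame of caddy above 0.025 m and z of bowl in the frame of tray below 0.0085 m and x of bowl in the frame of caddy below -0.02 m and angle between bowl's own z axis and vertical below 0.08 rad and angle between beaker_mid's own z axis and vertical below 0.1 rad and horizontal distance between lid and bowl below 0.006 m and z of lid in the frame of bowl above 0.052 m and horizontal distance between beaker_mid and lid below 0.025 m and z of beaker_mid in the frame of lid above 0.036 m), for 0.2 s.
2. the release tab is pressed down flat (value of joint tab below 0.12 rad), for 0.1 s.
At the end, for the whole second after the job is handed in: both shoulder tips of the bib past the caddy's front face, bib flat on the tray (3 degrees); behind the caddy the bowl stands on the tray floor (2.5 mm, upright within 5 degrees), lid in its mouth, beaker upright on it within 25 mm of the middle; tab within 0.12 rad of flat; at rest (all of step 1 and value of joint tab below 0.12 rad and angle between bib_lip's own z axis and vertical below 0.05 rad and z of bib_lip in the frame of tray below 0.054 m and linear speed of each of bowl, lid below 0.02 m/s); the robot touches nothing.
It fails at once if bowl or beaker tipped by more than 15 degrees (angle between any of bowl, beaker_mid's own z axis and vertical above 0.26 rad).
It fails at once if the stack lifted or taken apart instead of being left standing (z of bowl in the frame of tray above 0.035 m or z of lid in the frame of bowl above 0.075 m or z of beaker_mid in the frame of lid above 0.06 m or horizontal distance between beaker_mid and lid above 0.04 m).
It fails at once if a spoon or the jar moved by more than 20 mm (distance of any of spoon_a, spoon_b, spoon_c, jar from where it was at the start of the episode above 0.02 m).
It also fails if it takes over 51 s, if anything falls off the work surface, if the arm or the gripper's body presses on something with over 40 N, if the wrist force passes 120 N, or if a joint passes its speed limit or range.

## Robot

A 6-joint arm with a two-finger parallel gripper is mounted at the origin on the work surface. World frame = base frame: x ahead of the robot, y to its left, z up, the work surface at z = 0. Lengths are in mm, angles in rad, forces in N, time in s.
With the tool pointing down it reaches from about 300 to 850 mm from the base axis. Payload 4.2 kg.
Tool frame: the origin (TCP) lies between the finger pads; the fingertips stand 8 mm ahead of it and the grasp point (between the pads) lies 11 mm behind it; z points along the fingers, y is the line along which they close (so a half turn about z gives the same grasp; the last joint's range is limited). The gripper opens to 91 mm and grips with 3 to 60 N. Pads are 32 mm wide; open, the fingers measure 118 mm over their backs; the gripper's body (76 mm by 178 mm) begins 60 mm behind the grasp point.
Start: joints at [1.288, 0.32, 1.565, -0, 1.257, -0.02], TCP at [149.378, 555.273, 221.976] pointing down, gripper open.
Joint ranges: [-3.11, 3.11], [-0.84, 2.01], [0.21, 2.61], [-1.34, 4.49], [0.05, 2.63], [-2.56, 2.56]. Speed limits (rad/s): [2.57, 2.57, 3.14, 3.14, 3.14, 3.14].

## Interface

Orientations are given as a unit quaternion [w, x, y, z].
In Python, from rig import manip gives the robot as it stands.
- The arm moves only by the tool move_arm, never from a script. Its argument "plan" is one flat list of numbers, 7 for each row, row after row: the shift along the world's x, y, z in units of 0.4 m (1.0 is 0.4 m), then the turn, a rotation vector about the world's x, y, z in units of 30 degrees (1.0 is 30 degrees), then the opening, from -1 (shut) to 1 (fully open). A call has 1 to 5 rows; each row is the pose to reach, as a shift and turn from the pose commanded when the call began; what a row does not reach only later rows make up. A row lasts 1/10 s, in which the tool goes at most 50 mm and 8.59 degrees, less where a joint would pass 70% of its speed; a pose out of reach is approached as far as the arm can. A call with a number of a shift or a turn outside -1 to 1 is refused whole. A call with a gripper value outside its range is refused whole. The fingers move at their own pace and stop on an object; the grip force is fixed at half the most. Time passes only in rows, so rows that repeat a pose let the fingers close. It gives the time, the measured TCP pose, the force, the opening and the grip force at its end, in the units of the state.
- manip.sense(): the state, without advancing time (a new reading comes with each control period).
- manip.grab_frame(name): name is "scene" or "top" or "wrist"; returns a dict with "pixels" (384x512x3 uint8, red, green, blue), "depth" (384x512 float32, mm along the optical axis (not along the pixel's ray), 0 where there is no reading), "fovy" (degrees; the focal length in pixels is half the picture's height over the tangent of half this angle, whatever the lens; pixels are square), "cx", "cy" (the principal point, pixels), "k1" (the pictures are not rectified: a ray, as slopes to the right and down, at radius r is drawn at 1 + k1 r^2 times it, then the intrinsics apply), "R" (3x3) and "t" (3): a world point X has camera coordinates R X + t. Camera axes: x right, y down, z forward; pixel columns grow to the right and rows downward; lengths in mm; the calibration is good to about 2 mm. A picture is of the moment at which its call begins.
- manip.sign_off(): hands the job in; it is judged then, once.
Trained networks look in the newest picture that a camera, given by its name, has taken for a name from the list of things; names that differ only in an ending like _2 or _b are one class to them, and where a whole thing is asked for, a point or a joint stands for the part that bears it (a point fixed in the world has none). Each returns a list of dicts, best first, with "confidence" (0 to 1); they miss things now and then, are a little off and sometimes report something else, mostly with a low value. They report only what shows in the picture. A call takes as long as a camera call.
- manip.find_in(camera, query): "uv" ([column, row] in pixels, amid what is visible of it).
- manip.outline_of(camera, query): "region" (384x512 bool, what is visible of it) and "uv" ([column, row] in pixels, amid what is visible of it).
- manip.mark_of(camera, query): "uv" ([column, row] in pixels: a listed point, or the origin of a listed thing).
The state is a dict: "clock": time; "q": joint angles; "dq": joint speeds; "joint_efforts": joint torques, N m; "eef_pos": TCP position; "tcp_rot": TCP orientation; "wrist_force": force on the tool from outside, world axes, zero at the start; "moment": the same for the moment, N m; "grip_width": opening from 0.0 (shut) to 1.0 (fully open); "gripper_force": force on a finger pad.
Only numpy, scipy, OpenCV 4.12 (cv2) and the standard library are available. Lean on these libraries where they do the work, as an engineer would, in place of code of your own. Each camera call takes 0.05 s, during which the arm holds its last target. There are 200 camera calls.

## Working session

There is one attempt and no reset: what is moved stays moved. The work goes in short steps, Python scripts to look and compute and a tool call to move; the robot and the scene stay as the last step left them, time stands still between calls to the robot, and variables do not carry over. Pictures are saved under pics/ and viewed, at most 10 in all, crops included, and the job is handed in when it is done.

Besides the shell and the picture viewer there is one more tool, called as a command line: name --argument value ..., lists and objects as JSON in quotes. move_arm: Moves the arm, as the interface text tells. Shifts and turns lie within -1 to 1; 1 stands for 0.4 m of shift or 30 degrees of turn. Its arguments: {"type":"object","properties":{"plan":{"type":"array","items":{"type":"number","minimum":-1,"maximum":1}}},"required":["plan"]}

```bash
mkdir -p pics; cat > h.py <<'E'
import numpy as np, cv2
from rig import manip
def ray(f,uv):
    F=192/np.tan(np.radians(f["fovy"])/2)
    d=np.array([(uv[0]-f["cx"])/F,(uv[1]-f["cy"])/F]); s=d.copy()
    for _ in range(20): s=d/(1+f["k1"]*(s@s))
    return np.array([s[0],s[1],1.])
def cam2w(f,p): return np.array(f["R"]).T@(p-np.array(f["t"]))
def atdepth(f,uv):
    u,v=int(round(uv[0])),int(round(uv[1])); p=f["depth"][max(v-1,0):v+2,max(u-1,0):u+2]; p=p[p>0]
    return cam2w(f,ray(f,uv)*np.median(p)) if len(p) else None
def atz(f,uv,z):
    R=np.array(f["R"]); c=-R.T@np.array(f["t"]); d=R.T@ray(f,uv); return c+d*(z-c[2])/d[2]
def save(f,n,s=1.5): cv2.imwrite(f"pics/{n}.png",cv2.resize(f["pixels"][:,:,::-1],None,fx=s,fy=s))
E
python3 - <<'E'
from h import *
np.set_printoptions(precision=1,suppress=True)
for c in("scene","top"):
    f=manip.grab_frame(c); save(f,c+"0")
    for q in("tray","caddy","bib","bib_lip","bib_left","bib_right","bowl","tab_pivot","tab_end","lid","beaker_mid","spoon_b","jar"):
        for r in manip.mark_of(c,q)[:3 if "spoon" in q else 1]: print(c,q,round(r["confidence"],2),np.array(r["uv"]),atdepth(f,r["uv"]))
print(manip.sense())
E
```

```text
scene tray 0.78 [276.5 247.8] [545.1  59.2  39.8]
scene caddy 0.74 [275.  232.1] [521.4  32.8  52.9]
scene bib 0.84 [250.5 226.6] [525.6 -36.   31.3]
scene bib_lip 0.82 [271.5 230.9] [523.8  24.9  53.1]
scene bib_left 0.7 [260.4 175.8] [ 349.1 -173.6   21.8]
scene bib_right 0.96 [191.6 204.7] [ 547.1 -216.1    9.3]
scene bowl 0.89 [236.9 207.6] [522.9 -81.7  58.5]
scene tab_pivot 0.64 [215.7 197.3] [ 533.7 -140.5   62.7]
scene tab_end 0.47 [203.9 185.1] [ 499.5 -222.8   40.9]
scene lid 0.57 [227.7 191.7] [ 509.2 -125.9   73.5]
scene beaker_mid 0.63 [236.5 172. ] [ 495.5 -110.1  128. ]
scene spoon_b 0.85 [243.6 298.9] [676.2  93.8  11.3]
scene spoon_b 0.77 [343.8 233.3] [374.8 113.4   9.8]
scene jar 0.62 [259.3 176.4] [ 351.9 -174.9   20.6]
top tray 0.73 [266.1 224. ] [479.7 -50.4  28. ]
top caddy 0.91 [267.9 214.6] [500.4 -53.8  29.7]
top bib 0.94 [270.  221.3] [485.9 -58.8  28.4]
top bib_lip 0.75 [231.4 207.2] [517.   27.7  11.3]
top bib_left 0.91 [329.2 259. ] [ 407.7 -193.2    9.5]
top bib_right 0.94 [343.3 199.7] [ 542.7 -226.1    6.3]
top tab_pivot 0.71 [329.7 221.3] [ 484.3 -182.    73.3]
top lid 0.76 [306.6 224.7] [ 475.4 -132.9   76.8]
top beaker_mid 0.72 [312.4 222.6] [ 480.  -144.8   77.9]
top spoon_b 0.94 [269.2 224.7] [478.7 -57.3  25.5]
top spoon_b 0.87 [205.8 140.4] [671.2  92.9  10.8]
top spoon_b 0.85 [194.2 271.1] [372.7 103.9  13.9]
top jar 0.63 [324.4 294.6] [ 332.9 -171.5   74.9]
{'clock': 1.4, 'q': array([ 1.3,  0.3,  1.6,  0. ,  1.3, -0. ]), 'dq': array([ 0.,  0., -0., -0.,  0.,  0.]), 'joint_efforts': array([  0. , -41.2, -23.2,   0.1,   0. ,  -0. ]), 'eef_pos': array([149.4, 555.3, 222. ]), 'tcp_rot': array([-0. ,  0.1,  1. ,  0. ]), 'wrist_force': array([-0.4,  0. ,  0.1]), 'moment': array([ 0., -0.,  0.]), 'gripper_force': 0.0, 'grip_width': 0.9989956213396861}
```

View pics/scene0.png

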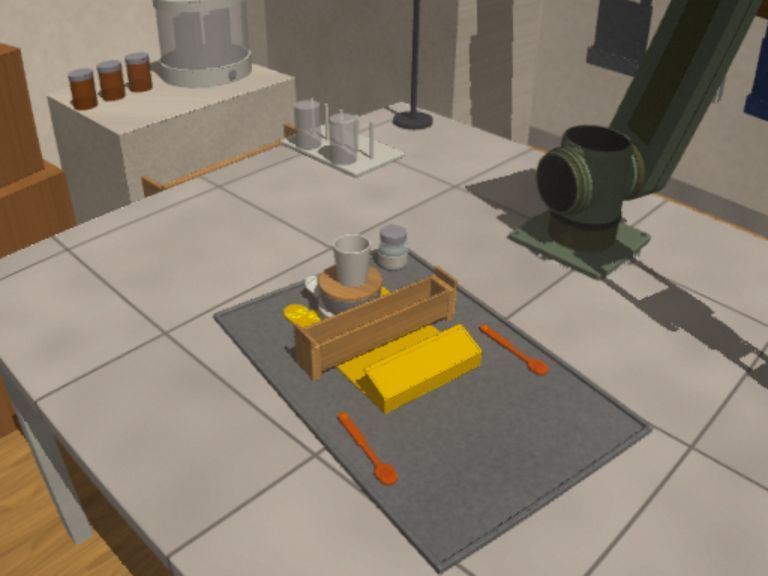

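View pics/top0.png

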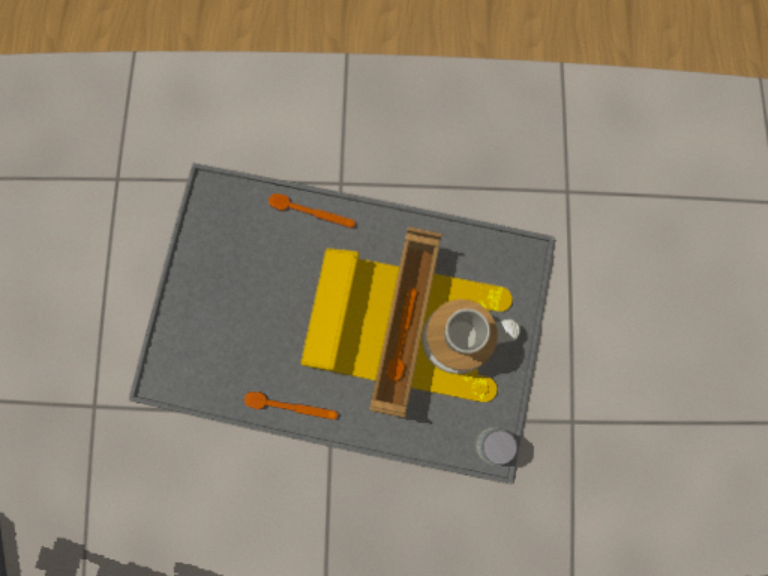

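The scene view shows the stack behind the caddy with the pocket in front. In the top view (768 px wide picture), the caddy centre is near (405,320), the lip near (345,310), the tab near (510,328), and the spoons near (295,405) and (310,210). The bib has to come out to image left, roughly world +y. Next I'll fit the poses precisely.

```bash
cat >> h.py <<'E'
def cloud(f,mask=None):
    d=f["depth"]; m=(d>0) if mask is None else mask&(d>0)
    v,u=np.nonzero(m); F=192/np.tan(np.radians(f["fovy"])/2)
    K=np.array([[F,0,f["cx"]],[0,F,f["cy"]],[0,0,1]])
    s=np.array([ray(f,(a,b)) for a,b in zip(u,v)])
    return (s*d[v,u][:,None]-np.array(f["t"]))@np.array(f["R"])
def rect(p):
    c,(a,b),t=cv2.minAreaRect(p[:,:2].astype(np.float32)); return np.array([*c,a,b,t])
E
python3 - <<'E'
from h import *
np.set_printoptions(precision=2,suppress=True)
f=manip.grab_frame("top")
o={q:manip.outline_of("top",q)[0] for q in("tray","caddy","bib","bowl","lid","jar","beaker_mid")}
P={q:cloud(f,o[q]["region"]) for q in o}
t=P["tray"]; print("tray",rect(t),np.percentile(t[:,2],[5,50,95]))
c=P["caddy"]; print("caddy",rect(c[c[:,2]>55]),np.percentile(c[:,2],[5,50,95]))
b=P["bib"]; pk=b[b[:,2]>28]; print("pocket",rect(pk),np.percentile(pk[:,2],[5,50,95]),len(pk))
print("bib low",rect(b[b[:,2]<20]))
l=P["lid"]; print("lid",rect(l),np.median(l[:,2]))
k=P["beaker_mid"]; k=k[k[:,2]>120]; print("beaker",len(k), rect(k) if len(k)>3 else 0)
print("jar",rect(P["jar"]))
for r in manip.outline_of("top","spoon_b"): print("sp",r["confidence"],rect(cloud(f,r["region"])))
for r in manip.mark_of("top","tab_end")+manip.mark_of("top","bib_lip"): print(r["uv"],r["confidence"],atdepth(f,r["uv"]))
h=cv2.cvtColor(f["pixels"],cv2.COLOR_RGB2HSV); m=np.zeros((384,512),bool); m[205:235,330:350]=1
w=m&(h[...,1]<40)&(h[...,2]>150); T=cloud(f,w); print("tab",T.mean(0),rect(T),T[:,2].min(),T[:,2].max())
y=cloud(f,(h[...,0]>20)&(h[...,0]<33)&(h[...,1]>180)&(h[...,2]>80))
print("yellow",rect(y),rect(y[y[:,2]>28]))
s=manip.sense(); print(s["eef_pos"],np.array2string(s["tcp_rot"],precision=5))
E
```

```text
Traceback (most recent call last):
IndexError: list index out of range
```

```bash
cat > m.py <<'E'
from h import *
np.set_printoptions(precision=2,suppress=True)
f=manip.grab_frame("top")
P={}
for q in("tray","caddy","bib","bowl","lid","jar"):
    o=manip.outline_of("top",q)
    if o: P[q]=cloud(f,o[0]["region"]); print(q,o[0]["confidence"],rect(P[q]),np.percentile(P[q][:,2],[5,50,95]))
    else: print(q,"none")
if "caddy" in P: c=P["caddy"]; print("caddy hi",rect(c[c[:,2]>55]))
for r in manip.outline_of("top","spoon_b"): print("sp",r["confidence"],rect(cloud(f,r["region"])))
for r in manip.mark_of("top","tab_end")+manip.mark_of("top","bib_lip"): print(r["uv"],r["confidence"],atdepth(f,r["uv"]))
h=cv2.cvtColor(f["pixels"],cv2.COLOR_RGB2HSV); m=np.zeros((384,512),bool); m[205:235,328:352]=1
w=m&(h[...,1]<40)&(h[...,2]>150); T=cloud(f,w)
if len(T)>3: print("tab",len(T),T.mean(0),rect(T),T[:,2].min(),T[:,2].max())
y=cloud(f,(h[...,0]>20)&(h[...,0]<33)&(h[...,1]>180)&(h[...,2]>80))
print("yellow",rect(y),rect(y[y[:,2]>28]))
a=np.radians(11.4); ex=np.array([np.sin(a),np.cos(a)])
k=y[y[:,2]>28]; sx=k[:,:2]@ex; print("pocket along-x",np.percentile(sx,[1,5,50,95,99]), "shoulder",np.percentile(y[:,:2]@ex,[0.2,1]))
hi=k[k[:,2]>np.percentile(k[:,2],75)]; print("hi",rect(hi),hi[:,2].mean())
s=manip.sense(); print(s["clock"],s["eef_pos"],np.array2string(s["tcp_rot"],precision=5))
E
python3 m.py
```

```text
tray 0.77 [511.35  31.85 590.38 389.5   79.43] [ 3.02  6.04 11.44]
caddy 0.85 [502.   -58.74  55.52 271.72  79.44] [20.15 25.08 76.85]
bib 0.96 [497.43 -64.74 290.44 176.07  80.26] [ 7.36 10.87 52.18]
bowl 0.94 [ 473.87 -159.46   64.5   150.4     7.74] [21.66 31.4  42.46]
lid 0.8 [ 485.06 -136.41  107.16   97.52    1.94] [70.05 73.04 75.7 ]
jar 0.55 [ 328.13 -192.83   53.24   57.46   43.98] [15.93 73.24 76.17]
caddy hi [497.93 -56.39  50.08 262.95  79.63]
sp 0.65 [484.61 -51.06  25.51 138.18  82.  ]
sp 0.65 [376.46 106.05 137.45  25.57  85.02]
sp 0.64 [671.24  90.82 134.91  22.09  74.5 ]
[342.0, 218.4] 0.77 [ 495.4  -215.39   40.27]
[228.7, 206.2] 0.86 [512.66  31.67  54.64]
tab 97 [ 496.5  -212.26   37.14] [ 496.42 -212.57   30.02   15.52   33.33] 29.57005060682299 45.61016986678027
yellow [501.7  -64.56 292.3  186.11  79.86] [499.26 -41.81 245.03 174.05  79.59]
pocket along-x [ 66.33 128.48 151.82 175.5  178.27] shoulder [-108.49 -103.31]
hi [483.31 -38.71 216.59 169.14  67.52] 54.88822819984407
2.05 [149.37 555.29 222.  ] [0.00001 0.131   0.99138 0.00008]
```

move_arm --plan '[0.3, -0.464, 0, 0, 0, -0.95, 1, 0.3, -0.464, 0, 0, 0, -0.95, 1, 0.3, -0.464, 0, 0, 0, -0.95, 1, 0.3, -0.464, 0, 0, 0, -0.95, 1, 0.3, -0.464, 0, 0, 0, -0.95, 1]'

```text
clock: 2.55
eef_pos: [270.5, 366.4, 222.2]
tcp_rot: [0.001, 0.373, 0.928, -0.0]
wrist_force: [0.7, 0.0, -1.0]
grip_width: 0.994
gripper_force: 0.0
```

move_arm --plan '[0.3, -0.464, 0, 0, 0, -0.95, 1, 0.3, -0.464, 0, 0, 0, -0.95, 1, 0.3, -0.464, 0, 0, 0, -0.95, 1, 0.3, -0.464, 0, 0, 0, -0.95, 1, 0.3, -0.464, 0, 0, 0, -0.95, 1]'

```text
clock: 3.05
eef_pos: [390.9, 181.1, 222.3]
tcp_rot: [0.001, 0.59, 0.807, 0.0]
wrist_force: [-0.4, 1.0, 0.3]
grip_width: 0.998
gripper_force: 0.0
```

move_arm --plan '[0.298, -0.464, 0, 0, 0, -0.95, 1, 0.298, -0.464, 0, 0, 0, -0.95, 1, 0.298, -0.464, 0, 0, 0, -0.95, 1, 0.298, -0.464, 0, 0, 0, -0.95, 1, 0.298, -0.464, 0, 0, 0, -0.95, 1]'

```text
clock: 3.55
eef_pos: [510.6, -5.0, 222.0]
tcp_rot: [0.001, 0.771, 0.637, 0.0]
wrist_force: [-0.2, 1.2, -0.4]
grip_width: 1.002
gripper_force: 0.0
```

move_arm --plan '[0, 0, 0, 0, 0, 0, 1, 0, 0, -0.1, 0, 0, 0, 1, 0, 0, -0.2, 0, 0, 0, 1, 0, 0, -0.28, 0, 0, 0, 1, 0, 0, -0.32, 0, 0, 0, 1]'

```text
clock: 4.05
eef_pos: [505.9, -0.3, 91.4]
tcp_rot: [-0.002, 0.769, 0.639, -0.002]
wrist_force: [0.2, 0.6, 0.1]
grip_width: 0.999
gripper_force: 0.0
```

```bash
python3 - <<'E'
from h import *
f=manip.grab_frame("wrist"); save(f,"w1",1.2); f=manip.grab_frame("scene"); cv2.imwrite("pics/s1.png",cv2.resize(f["pixels"][140:300,150:400,::-1],None,fx=3,fy=3)); s=manip.sense(); print(s["eef_pos"],s["wrist_force"])
E
```

```text
[ 5.05993274e+02 -3.79784138e-01  9.18709926e+01] [-0.09173839 -0.17820654  0.47994648]
```

View pics/s1.png

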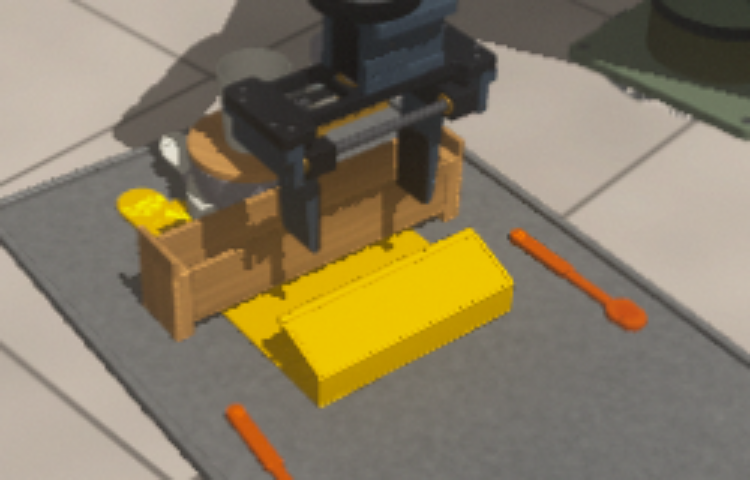

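The crop shows the two fingers at (300,240) and (418,195), over the free sheet between the caddy and the lip. I'll descend and then start the slow push.

move_arm --plan '[0, 0, -0.05, 0, 0, 0, 1, 0, 0, -0.1, 0, 0, 0, 1, 0, 0, -0.14, 0, 0, 0, 1, 0, 0, -0.155, 0, 0, 0, 1, 0, 0, -0.155, 0, 0, 0, 1]'

```text
clock: 4.65
eef_pos: [508.6, -1.0, 32.4]
tcp_rot: [-0.0, 0.769, 0.639, 0.0]
wrist_force: [0.2, -0.3, -0.8]
grip_width: 1.002
gripper_force: 0.0
```

move_arm --plan '[0.001, 0.007, 0, 0, 0, 0, 1, 0.003, 0.015, 0, 0, 0, 0, 1, 0.004, 0.022, 0, 0, 0, 0, 1, 0.0055, 0.03, 0, 0, 0, 0, 1, 0.007, 0.038, 0, 0, 0, 0, 1]'

```text
clock: 5.15
eef_pos: [511.8, 13.0, 32.5]
tcp_rot: [0.001, 0.769, 0.64, -0.0]
wrist_force: [-0.3, -5.1, 2.7]
grip_width: 1.001
gripper_force: 2.9
```

move_arm --plan '[0.002, 0.01, 0, 0, 0, 0, 1, 0.004, 0.02, 0, 0, 0, 0, 1, 0.0055, 0.03, 0, 0, 0, 0, 1, 0.0075, 0.04, 0, 0, 0, 0, 1, 0.009, 0.05, 0, 0, 0, 0, 1]'

```text
clock: 5.65
eef_pos: [514.8, 32.0, 32.5]
tcp_rot: [0.001, 0.769, 0.64, -0.001]
wrist_force: [-0.5, -10.9, 4.4]
grip_width: 0.999
gripper_force: 5.0
```

move_arm --plan '[0.002, 0.01, 0, 0, 0, 0, 1, 0.004, 0.02, 0, 0, 0, 0, 1, 0.0055, 0.03, 0, 0, 0, 0, 1, 0.0075, 0.04, 0, 0, 0, 0, 1, 0.009, 0.05, 0, 0, 0, 0, 1]'

```text
clock: 6.15
eef_pos: [518.1, 51.5, 32.5]
tcp_rot: [0.001, 0.769, 0.64, -0.002]
wrist_force: [-1.5, -12.3, 5.0]
grip_width: 0.997
gripper_force: 5.9
```

```bash
cat > p.py <<'E'
from h import *
import sys
np.set_printoptions(precision=3,suppress=True)
a=np.radians(10.5); ex=np.array([np.sin(a),np.cos(a)]); ey=np.array([-ex[1],ex[0]]); C=np.array([498,-56.4])
for c in("top","scene"):
    f=manip.grab_frame(c)
    if c=="scene": cv2.imwrite(f"pics/{sys.argv[1]}.png",cv2.resize(f["pixels"][100:320,130:420,::-1],None,fx=2.5,fy=2.5))
    for q in("lid","beaker_mid","bib_left","bib_right"):
        for r in manip.mark_of(c,q)[:1]: p=atdepth(f,r["uv"]); print(c,q,round(r["confidence"],2),p, [(p[:2]-C)@ex,(p[:2]-C)@ey] if p is not None else "")
    for q in ("lid","bib"):
      for r in manip.outline_of(c,q)[:1]:
        P=cloud(f,r["region"]); L=(P[:,:2]-C)@np.c_[ex,ey]; print(c,q,"x",np.percentile(L[:,0],[1,99]),"y",np.percentile(L[:,1],[1,99]),"z",np.median(P[:,2]),rect(P))
s=manip.sense(); print(s["clock"],s["eef_pos"],s["wrist_force"],(s["eef_pos"][:2]-C)@ex)
E
python3 p.py s2
```

```text
top lid 0.82 [ 477.934 -127.738   77.36 ] [np.float64(-73.80065503374912), np.float64(6.72962071018107)]
top beaker_mid 0.62 [ 491.303 -133.058   77.331] [np.float64(-76.59492489799364), np.float64(-7.38482507541435)]
top bib_left 0.95 [ 410.207 -150.694    9.699] [np.float64(-108.71394227628618), np.float64(69.13877976901142)]
top bib_right 0.59 [ 547.412 -178.319    6.9  ] [np.float64(-110.87240894543254), np.float64(-70.8023166469179)]
top bib x [-182.655 -137.066] y [118.224 169.938] z 73.19086956604546 [ 324.504 -188.658   50.123   56.954   89.725]
scene lid 0.83 [ 503.493 -119.908   72.519] [np.float64(-61.44334609002886), np.float64(-16.974568776676772)]
scene beaker_mid 0.84 [ 496.235 -111.429  118.455] [np.float64(-54.42883550940841), np.float64(-8.292392699979077)]
scene bib_left 0.15 [ 495.943 -213.426   40.445] [np.float64(-154.77133262393755), np.float64(-26.593170449107145)]
scene bib_right 0.94 [ 556.355 -173.807   10.163] [np.float64(-104.80710594186603), np.float64(-78.77317836746938)]
scene lid x [-121.371  -27.358] y [-47.43   94.865] z 72.67613222297061 [ 451.241 -159.194  183.85    96.043   42.176]
scene bib x [-98.084 181.07 ] y [-89.465  84.639] z 31.503601726650174 [504.571 -20.31  292.201 180.09   79.047]
6.85 [518.237  52.029  32.507] [-1.57  -8.75   5.185] 110.30150815586322
```

View pics/s2.png

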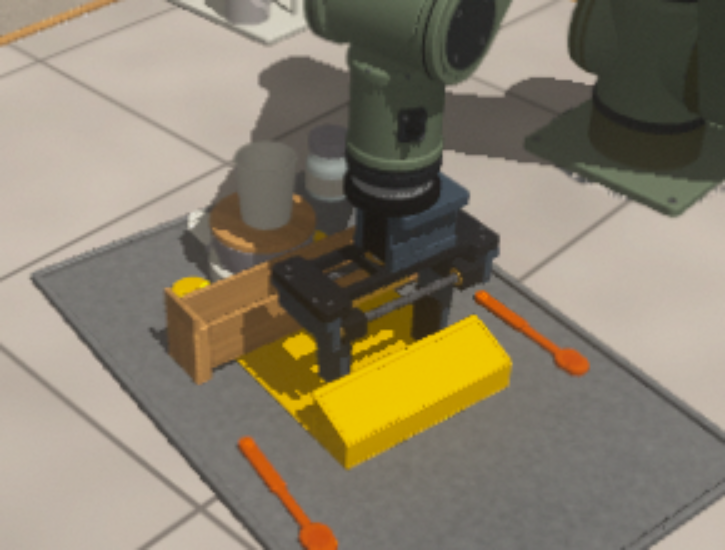

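Pocket is moving straight: in the crop the fingers push the lip at (330,380) and (440,330), and the stack stands upright against the caddy at (265,215). I'll keep pushing.

move_arm --plan '[0.002, 0.01, 0, 0, 0, 0, 1, 0.004, 0.02, 0, 0, 0, 0, 1, 0.0055, 0.03, 0, 0, 0, 0, 1, 0.0075, 0.04, 0, 0, 0, 0, 1, 0.009, 0.05, 0, 0, 0, 0, 1]'

```text
clock: 7.35
eef_pos: [521.4, 70.6, 32.5]
tcp_rot: [0.002, 0.768, 0.64, -0.002]
wrist_force: [-2.8, -16.2, 6.8]
grip_width: 0.999
gripper_force: 7.9
```

move_arm --plan '[0.002, 0.01, 0, 0, 0, 0, 1, 0.004, 0.02, 0, 0, 0, 0, 1, 0.0055, 0.03, 0, 0, 0, 0, 1, 0.0075, 0.04, 0, 0, 0, 0, 1, 0.009, 0.05, 0, 0, 0, 0, 1]'

```text
clock: 7.85
eef_pos: [526.0, 93.9, 32.2]
tcp_rot: [0.0, 0.769, 0.639, 0.0]
wrist_force: [-0.8, -2.4, 1.6]
grip_width: 1.001
gripper_force: 1.3
```

move_arm --plan '[0.002, 0.01, 0, 0, 0, 0, 1, 0.004, 0.02, 0, 0, 0, 0, 1, 0.0055, 0.03, 0, 0, 0, 0, 1, 0.0075, 0.04, 0, 0, 0, 0, 1, 0.009, 0.05, 0, 0, 0, 0, 1]'

```text
clock: 8.35
eef_pos: [529.4, 114.1, 31.9]
tcp_rot: [0.0, 0.769, 0.639, 0.0]
wrist_force: [-0.6, -2.7, 2.7]
grip_width: 1.0
gripper_force: 1.4
```

```bash
python3 p.py s3 | grep -v "lid x"
```

```text
top lid 0.98 [ 480.631 -129.171   74.202] [np.float64(-74.71784876201099), np.float64(3.8166632736905726)]
top beaker_mid 0.63 [ 489.931 -133.631   73.212] [np.float64(-77.40813760076803), np.float64(-6.140518812765603)]
top bib_left 0.93 [418.034 -90.592   6.469] [np.float64(-48.192365523323694), np.float64(72.39637706032809)]
top bib_right 0.91 [ 560.824 -113.807    8.408] [np.float64(-44.99706705553441), np.float64(-72.23370063160881)]
top bib x [-162.915 -130.901] y [-34.829  -2.933] z 30.257770058511696 [ 489.707 -203.188   34.076   35.897   67.795]
scene lid 0.91 [ 500.089 -116.826   72.359] [np.float64(-59.03368347673653), np.float64(-13.065977519805712)]
scene beaker_mid 0.61 [ 503.346 -113.072  118.562] [np.float64(-54.74830835330131), np.float64(-15.58418457241787)]
scene bib x [ 20.673 244.274] y [-88.797  83.423] z 20.741760190027804 [519.808  71.88  231.597 184.469  79.864]
9.05 [529.392 113.635  31.972] [-0.154  0.05  -0.083] 172.90890026535317
```

View pics/s3.png

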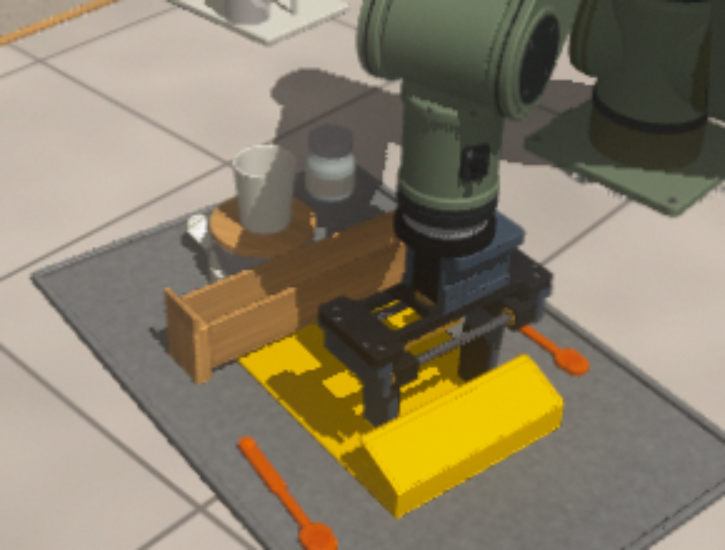

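The stack has dropped onto the tray and is upright at (262,215). The shoulders are at about x = -46 in the caddy frame, so I'll push 84 mm more.

move_arm --plan '[0.0025, 0.013, 0, 0, 0, 0, 1, 0.005, 0.026, 0, 0, 0, 0, 1, 0.007, 0.039, 0, 0, 0, 0, 1, 0.0095, 0.052, 0, 0, 0, 0, 1, 0.012, 0.065, 0, 0, 0, 0, 1]'

```text
clock: 9.55
eef_pos: [534.2, 140.2, 31.9]
tcp_rot: [0.0, 0.769, 0.639, -0.0]
wrist_force: [0.4, -1.2, -0.8]
grip_width: 0.999
gripper_force: 0.5
```

move_arm --plan '[0.0025, 0.013, 0, 0, 0, 0, 1, 0.005, 0.026, 0, 0, 0, 0, 1, 0.007, 0.039, 0, 0, 0, 0, 1, 0.0095, 0.052, 0, 0, 0, 0, 1, 0.012, 0.065, 0, 0, 0, 0, 1]'

```text
clock: 10.05
eef_pos: [539.0, 166.1, 31.9]
tcp_rot: [0.0, 0.769, 0.639, 0.0]
wrist_force: [-0.9, -0.4, 0.2]
grip_width: 0.998
gripper_force: 0.4
```

move_arm --plan '[0.0025, 0.013, 0, 0, 0, 0, 1, 0.005, 0.026, 0, 0, 0, 0, 1, 0.007, 0.039, 0, 0, 0, 0, 1, 0.0095, 0.052, 0, 0, 0, 0, 1, 0.012, 0.065, 0, 0, 0, 0, 1]'

```text
clock: 10.55
eef_pos: [543.8, 192.1, 31.9]
tcp_rot: [0.0, 0.769, 0.639, 0.0]
wrist_force: [-0.4, -1.7, -1.3]
grip_width: 1.004
gripper_force: 0.4
```

move_arm --plan '[0.001, 0.005, 0, 0, 0, 0, 1, 0.002, 0.01, 0, 0, 0, 0, 1, 0.0025, 0.014, 0, 0, 0, 0, 1, 0.0025, 0.014, 0, 0, 0, 0, 1, 0.0025, 0.014, 0, 0, 0, 0, 1]'

```text
clock: 11.05
eef_pos: [544.9, 197.4, 32.1]
tcp_rot: [0.0, 0.769, 0.639, 0.0]
wrist_force: [0.6, -0.4, -0.4]
grip_width: 0.997
gripper_force: 0.0
```

```bash
python3 p.py s4 | grep -v "lid x"
```

```text
top lid 0.68 [ 483.807 -130.416   72.491] [np.float64(-75.36312193067606), np.float64(0.4665094797876956)]
top beaker_mid 0.69 [ 489.871 -132.139   73.347] [np.float64(-75.95193683492032), np.float64(-5.809884811210897)]
top bib_left 0.71 [436.508  -7.584   6.059] [np.float64(36.792580854640775), np.float64(69.35850886705086)]
top bib_right 0.62 [568.352 -28.618   8.189] [np.float64(40.137443078921144), np.float64(-64.11152836622897)]
top bib x [ 44.312 247.175] y [-84.925  88.754] z 9.680030132507875 [517.938  92.683 225.902 193.151  80.005]
scene lid 0.61 [ 502.188 -119.626   72.015] [np.float64(-61.40367174316217), np.float64(-15.639790923280486)]
scene beaker_mid 0.78 [ 497.482 -108.203  118.637] [np.float64(-51.029491795703656), np.float64(-8.931013866340757)]
scene bib_left 0.69 [442.592 -10.639   7.165] [np.float64(34.89713787135995), np.float64(62.819111444324726)]
scene bib_right 0.62 [573.177 -38.689   5.407] [np.float64(31.11432994598695), np.float64(-70.69096328914232)]
scene bib x [ 46.781 328.42 ] y [-89.024  83.699] z 11.373033698714087 [526.077 122.59  298.904 192.423  79.931]
11.75 [544.777 197.283  31.963] [ 0.021 -0.019 -0.386] 257.9590438747955
```

move_arm --plan '[0.002, 0.01, 0, 0, 0, 0, 1, 0.0035, 0.02, 0, 0, 0, 0, 1, 0.0035, 0.02, 0, 0, 0, 0, 1, 0, -0.005, 0, 0, 0, 0, 1, -0.003, -0.02, 0, 0, 0, 0, 1]'

```text
clock: 12.25
eef_pos: [543.3, 188.6, 31.9]
tcp_rot: [0.0, 0.769, 0.639, -0.0]
wrist_force: [-0.6, 0.2, -1.1]
grip_width: 0.998
gripper_force: 0.0
```

move_arm --plan '[0, 0, 0.05, 0, 0, 0, 1, 0, 0, 0.15, 0, 0, 0, 0, 0, 0, 0.27, 0, 0, 0, -1, 0, 0, 0.39, 0, 0, 0, -1, 0, 0, 0.5, 0, 0, 0, -1]'

```text
clock: 12.75
eef_pos: [543.4, 188.5, 234.4]
tcp_rot: [0.0, 0.769, 0.639, 0.001]
wrist_force: [0.8, -0.4, -0.2]
grip_width: 0.677
gripper_force: 0.0
```

```bash
python3 p.py s5 | grep -v "lid x"; python3 - <<'E'
from h import *
np.set_printoptions(precision=1,suppress=True)
f=manip.grab_frame("top"); save(f,"top5"); cv2.imwrite("pics/t5.png",cv2.resize(f["pixels"][170:310,260:370,::-1],None,fx=5,fy=4.2))
h=cv2.cvtColor(f["pixels"],cv2.COLOR_RGB2HSV)
for q in("lid","bowl","beaker_mid"):
    for r in manip.outline_of("top",q)[:1]: P=cloud(f,r["region"]); print(q,r["confidence"],rect(P),np.percentile(P[:,2],[2,50,98]))
m=np.zeros((384,512),bool); m[195:245,300:360]=1
D=cloud(f,m); col=h[m&(f["depth"]>0)]
wd=(col[:,0]<22)&(col[:,1]>80)&(D[:,2]>60)&(D[:,2]<85); print("lid wood",rect(D[wd]))
top=(D[:,2]>118)&(D[:,2]<150); print("beaker rim",top.sum(),rect(D[top]))
w=(col[:,1]<40)&(col[:,2]>150)&(D[:,2]>14)&(D[:,2]<50); T=D[w]; print("white low",len(T)); print(T[np.argsort(T[:,1])][::6])
for q in("tab_end","tab_pivot"):
    for r in manip.mark_of("top",q)[:1]: print(q,r["uv"],r["confidence"],atdepth(f,r["uv"]))
E
```

```text
top beaker_mid 0.57 [ 488.31  -133.719   72.674] [np.float64(-77.78992328020968), np.float64(-4.562851946052044)]
top bib_right 0.74 [575.014 -25.067   5.695] [np.float64(44.84264370120597), np.float64(-70.01445793662974)]
top bib x [ 55.554 293.447] y [-83.213  87.356] z 9.789363771713404 [523.722 122.262 266.665 186.699  79.491]
scene lid 0.9 [ 507.485 -112.44    70.921] [np.float64(-53.37345650076725), np.float64(-19.538986953819002)]
scene beaker_mid 0.92 [ 496.868 -110.167  116.118] [np.float64(-53.07320096893965), np.float64(-8.684832577397582)]
scene bib_left 0.88 [435.406   5.066  10.123] [np.float64(49.02963392187075), np.float64(72.7466024306523)]
scene bib_right 0.85 [569.986 -28.72    5.496] [np.float64(40.33517878322719), np.float64(-65.73658271798307)]
scene bib x [ 57.379 336.917] y [-88.685  86.992] z 10.40092936021774 [515.854 133.813 297.755 215.079  79.504]
13.45 [543.47  189.262 231.451] [-0.204 -0.535 -0.067] 249.83505512497968
lid 0.95 [ 479.3 -132.3   97.5   99.3   27.5] [65.5 68.9 72.6]
bowl 0.56 [ 468.7 -151.8   76.1  140.5    3.2] [12.6 27.1 59.1]
beaker_mid 0.74 [507.3 -60.1  57.  286.8  79.3] [ 5.5 25.1 80.7]
lid wood [ 481.5 -149.7   91.6   60.     0.5]
beaker rim 171 [ 478.8 -134.8   55.6   45.3    0.3]
white low 101
[[ 485.9 -218.6   35.5]
 [ 495.  -216.9   33.3]
 [ 492.3 -216.2   36.6]
 [ 494.5 -214.    36.3]
 [ 496.4 -213.5   38.8]
 [ 492.5 -212.2   34.5]
 [ 503.  -211.4   38.3]
 [ 501.6 -210.6   31.8]
 [ 490.4 -210.2   33.2]
 [ 490.3 -208.    33.4]
 [ 496.6 -207.4   36. ]
 [ 503.7 -206.1   31.8]
 [ 498.8 -205.4   35.1]
 [ 492.6 -204.    31.2]
 [ 504.  -202.3   28.8]
 [ 490.4 -201.9   30.7]
 [ 505.6 -199.3   32.5]]
tab_end [344.1, 217.6] 0.77 [ 501.6 -227.4    7.2]
tab_pivot [326.2, 222.1] 0.9 [ 483.  -175.5   68.5]
```

View pics/t5.png

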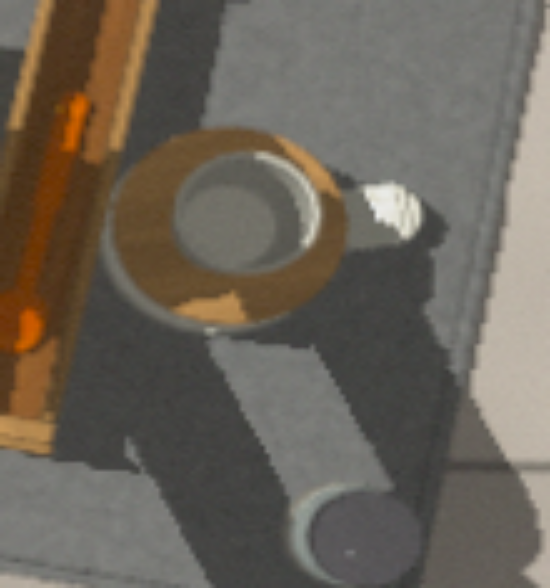

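The crop shows the lid and beaker upright and centred at about (235,215), with the tab pointing right to (395,210). I'll shut the gripper, turn 23° and go above the tab's end.

move_arm --plan '[-0.06, -0.5, 0, 0, 0, 0.38, -1, -0.06, -0.5, 0, 0, 0, 0.38, -1, -0.06, -0.5, 0, 0, 0, 0.38, -1, -0.06, -0.5, 0, 0, 0, 0.38, -1, -0.06, -0.5, 0, 0, 0, 0.38, -1]'

```text
clock: 14.25
eef_pos: [518.7, -15.4, 232.2]
tcp_rot: [0.001, 0.704, 0.71, -0.001]
wrist_force: [0.3, 0.4, -0.2]
grip_width: 0.004
gripper_force: 0.0
```

move_arm --plan '[-0.055, -0.508, 0, 0, 0, 0.38, -1, -0.055, -0.508, 0, 0, 0, 0.38, -1, -0.055, -0.508, 0, 0, 0, 0.38, -1, -0.055, -0.508, 0, 0, 0, 0.38, -1, -0.055, -0.508, 0, 0, 0, 0.38, -1]'

```text
clock: 14.75
eef_pos: [497.3, -217.8, 232.0]
tcp_rot: [0.001, 0.629, 0.777, -0.001]
wrist_force: [-0.5, 0.5, 0.2]
grip_width: 0.006
gripper_force: 0.0
```

move_arm --plan '[0, 0, 0, 0, 0, 0, -1, 0, 0, 0, 0, 0, 0, -1, 0, 0, -0.1, 0, 0, 0, -1, 0, 0, -0.15, 0, 0, 0, -1, 0, 0, -0.15, 0, 0, 0, -1]'

```text
clock: 15.25
eef_pos: [496.1, -211.0, 169.3]
tcp_rot: [-0.003, 0.627, 0.779, -0.001]
wrist_force: [-0.3, -0.9, 1.7]
grip_width: 0.005
gripper_force: 0.0
```

```bash
python3 - <<'E'
from h import *
f=manip.grab_frame("scene"); cv2.imwrite("pics/s6.png",cv2.resize(f["pixels"][90:250,150:350,::-1],None,fx=3.5,fy=3.5)); s=manip.sense(); print(s["clock"],s["eef_pos"],s["wrist_force"],s["tcp_rot"],s["grip_width"])
E
```

```text
15.3 [ 497.3694402  -211.82019906  171.25449773] [ 0.09809587  1.11780496 -0.02998669] [-1.37190509e-03  6.26729400e-01  7.79235760e-01 -8.45349212e-05] 0.004789080129023059
```

View pics/s6.png

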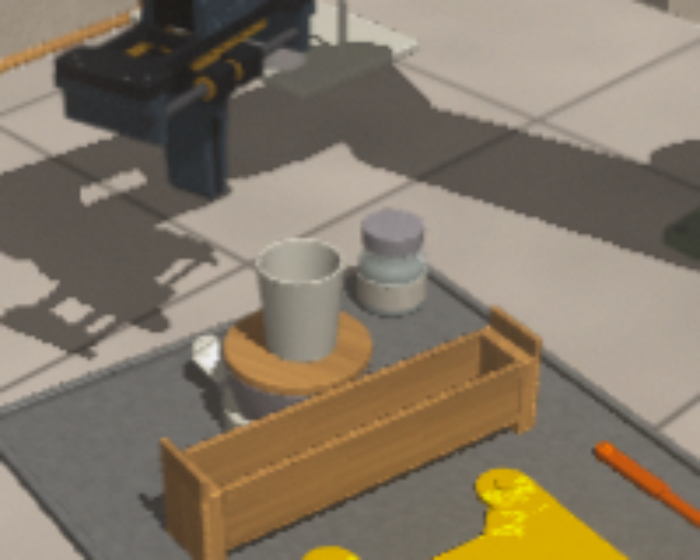

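Closed fingers are at (197,185), above the tab's end at (207,350), and the stack is still upright. I'll descend gently.

move_arm --plan '[0, -0.005, -0.06, 0, 0, 0, -1, 0, -0.005, -0.13, 0, 0, 0, -1, 0, -0.005, -0.2, 0, 0, 0, -1, 0, -0.005, -0.26, 0, 0, 0, -1, 0, -0.005, -0.29, 0, 0, 0, -1]'

```text
clock: 15.8
eef_pos: [498.1, -215.0, 55.7]
tcp_rot: [-0.0, 0.627, 0.779, 0.0]
wrist_force: [-0.5, 0.4, 0.8]
grip_width: 0.007
gripper_force: 0.0
```

move_arm --plan '[0, 0, 0, 0, 0, 0, -1, 0, 0, 0, 0, 0, 0, -1, 0, 0, -0.01, 0, 0, 0, -1, 0, 0, -0.02, 0, 0, 0, -1, 0, 0, -0.02, 0, 0, 0, -1]'

```text
clock: 16.3
eef_pos: [497.5, -215.9, 48.0]
tcp_rot: [0.0, 0.628, 0.778, 0.0]
wrist_force: [-0.3, 0.3, -0.3]
grip_width: 0.004
gripper_force: 0.0
```

move_arm --plan '[0, 0, -0.01, 0, 0, 0, -1, 0, 0, -0.02, 0, 0, 0, -1, 0, 0, -0.03, 0, 0, 0, -1, 0, 0, -0.036, 0, 0, 0, -1, 0, 0, -0.036, 0, 0, 0, -1]'

```text
clock: 16.8
eef_pos: [497.1, -215.7, 33.0]
tcp_rot: [-0.001, 0.628, 0.778, -0.0]
wrist_force: [-0.4, -0.3, -1.0]
grip_width: 0.009
gripper_force: 0.0
```

move_arm --plan '[0, 0, -0.003, 0, 0, 0, -1, 0, 0, -0.006, 0, 0, 0, -1, 0, 0, -0.006, 0, 0, 0, -1, 0, 0, -0.006, 0, 0, 0, -1, 0, 0, -0.006, 0, 0, 0, -1]'

```text
clock: 17.3
eef_pos: [497.4, -215.9, 31.2]
tcp_rot: [-0.0, 0.628, 0.778, -0.0]
wrist_force: [-0.8, -0.8, 0.8]
grip_width: 0.007
gripper_force: 0.5
```

```bash
python3 -c "
from h import *
import time
for i in range(3): f=manip.grab_frame('scene'); s=manip.sense(); print(s['eef_pos'],s['wrist_force'],s['moment'])
cv2.imwrite('pics/s7.png',cv2.resize(f['pixels'][140:230,180:280,::-1],None,fx=6,fy=6))"
```

```text
[ 497.39919183 -215.85310771   31.16262269] [-0.79232177 -0.01073269  0.56569399] [-0.09400931  0.22075846  0.00457116]
[ 497.41180459 -215.88193376   31.17992186] [-0.6197169   0.30340529  1.78583655] [-0.12076951  0.23604141  0.00558553]
[ 497.44512413 -215.86634343   31.17365006] [-0.90942786 -0.87902457  0.62981144] [-0.05896499  0.17657852 -0.00049364]
```

View pics/s7.png

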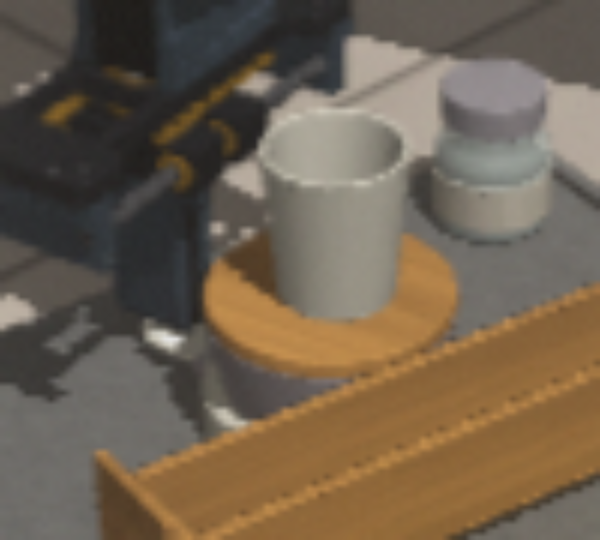

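The crop shows the closed fingers pressing the tab's end at about (165,335), with the stack upright at (335,240). I'll go down a little more while watching the force.

move_arm --plan '[0, 0, -0.0025, 0, 0, 0, -1, 0, 0, -0.0025, 0, 0, 0, -1, 0, 0, -0.0025, 0, 0, 0, -1]'

```text
clock: 17.75
eef_pos: [497.8, -216.0, 30.5]
tcp_rot: [0.0, 0.628, 0.778, 0.0]
wrist_force: [-1.6, -0.7, 4.1]
grip_width: 0.003
gripper_force: 2.1
```

move_arm --plan '[0, 0, -0.0025, 0, 0, 0, -1, 0, 0, -0.0025, 0, 0, 0, -1, 0, 0, -0.0025, 0, 0, 0, -1]'

```text
clock: 18.05
eef_pos: [498.0, -216.3, 29.4]
tcp_rot: [0.001, 0.628, 0.779, 0.0]
wrist_force: [-1.3, -1.5, 4.4]
grip_width: 0.007
gripper_force: 2.4
```

```bash
python3 -c "
from h import *
F=[]
for i in range(4): f=manip.grab_frame('scene'); s=manip.sense(); F.append([*s['eef_pos'],*s['wrist_force']])
print(np.mean(F,0).round(2))"
```

```text
[ 497.99 -216.28   29.4    -0.73   -1.85    4.93]
```

The force rose to about 5 N, so the tab is at its stop. I'll back off straight up and check.

move_arm --plan '[0, 0, 0.005, 0, 0, 0, -1, 0, 0, 0.02, 0, 0, 0, -1, 0, 0, 0.08, 0, 0, 0, -1, 0, 0, 0.18, 0, 0, 0, -1, 0, 0, 0.3, 0, 0, 0, -1]'

```text
clock: 18.75
eef_pos: [496.1, -214.9, 148.7]
tcp_rot: [-0.003, 0.628, 0.778, -0.0]
wrist_force: [0.5, -0.7, -1.5]
grip_width: -0.0
gripper_force: 0.0
```

move_arm --plan '[0, 0, 0.1, 0, 0, 0, -1, 0, 0, 0.2, 0, 0, 0, -1, 0, 0.12, 0.22, 0, 0, 0, -1, 0, 0.24, 0.22, 0, 0, 0, -1, 0, 0.36, 0.22, 0, 0, 0, -1]'

```text
clock: 19.25
eef_pos: [497.1, -70.3, 237.5]
tcp_rot: [-0.0, 0.628, 0.778, 0.0]
wrist_force: [0.5, -0.1, 0.6]
grip_width: 0.005
gripper_force: 0.0
```

move_arm --plan '[0, 0.12, 0, 0, 0, 0, -1, 0, 0.24, 0, 0, 0, 0, -1, 0, 0.36, 0, 0, 0, 0, -1, 0, 0.48, 0, 0, 0, 0, -1, 0, 0.6, 0, 0, 0, 0, -1]'

```text
clock: 19.75
eef_pos: [496.6, 170.1, 237.0]
tcp_rot: [-0.0, 0.628, 0.779, -0.0]
wrist_force: [1.3, -0.2, 0.4]
grip_width: 0.002
gripper_force: 0.0
```

```bash
python3 p.py s8 | grep bib; python3 - <<'E'
from h import *
np.set_printoptions(precision=1,suppress=True)
B=np.array([479.3,-132.3]); d=np.array([.214,-.977])
Q=[]
for i in range(4):
    f=manip.grab_frame("top"); m=np.zeros((384,512),bool); m[195:245,320:362]=1; D=cloud(f,m)
    r=(D[:,:2]-B)@d; t=(D[:,:2]-B)@[.977,.214]; Q.append(np.c_[r,t,D[:,2]])
Q=np.vstack(Q); Q=Q[abs(Q[:,1])<11]
for a in range(56,116,4): z=Q[(Q[:,0]>=a)&(Q[:,0]<a+4),2]; print(a,len(z),np.percentile(z,[20,50,80]) if len(z) else "")
cv2.imwrite("pics/t8.png",cv2.resize(f["pixels"][170:270,230:370,::-1],None,fx=5,fy=5))
D=cloud(f); s=(abs(D[:,0]-479)<50)&(abs(D[:,1]+132)<50)&(D[:,2]>118)&(D[:,2]<150); print("rim",rect(D[s]))
for r in manip.outline_of("top","lid")[:1]: P=cloud(f,r["region"]); print(rect(P),np.median(P[:,2]))
E
```

```text
top bib_left 0.63 [438.895   0.951   6.4  ] [np.float64(45.61926190373829), np.float64(68.56612048218103)]
top bib x [ 54.351 286.728] y [-84.764  87.299] z 9.727766300336482 [525.384 116.812 256.207 186.146  79.256]
scene bib_left 0.74 [559.629 227.308  53.339] [np.float64(290.18852601276524), np.float64(-8.895254810412073)]
scene bib_right 0.97 [568.339 -22.552   7.7  ] [np.float64(46.09911096069279), np.float64(-62.9927294293945)]
56 17 [20.2 20.7 21.8]
60 75 [18.6 20.1 21.9]
64 64 [19.1 20.  21. ]
68 72 [18.7 20.1 21.4]
72 69 [19.1 20.3 21.9]
76 69 [18.7 20.4 21.7]
80 67 [19.4 20.8 22. ]
84 76 [19.3 21.5 23.8]
88 48 [18.7 20.8 22.4]
92 31 [ 7.3 18.7 20.8]
96 53 [4.6 6.3 7.5]
100 67 [4.2 6.2 8. ]
104 68 [4.9 6.3 7.5]
108 69 [4.8 6.2 7.7]
112 67 [5.1 6.7 7.7]
rim [ 478.6 -129.8   55.4   55.7    2. ]
[ 481.7 -139.    97.4  114.3   18.5] 68.97829514877915
```

View pics/s8.png

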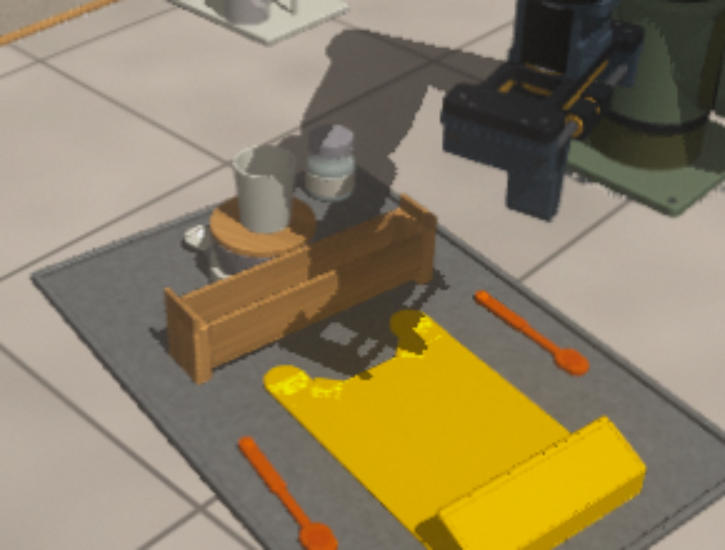

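View pics/t8.png

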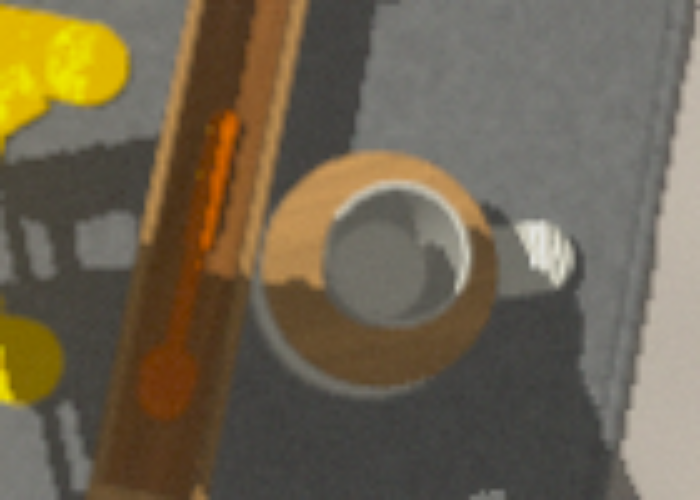

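Pictures and depth agree. The tab is level at z≈20 mm along its length. The stack stands upright on the tray at (262,215) in the scene crop. The bib lies flat with its shoulders about 20 mm past the caddy's front face.

```bash
python3 -c "
from rig import manip
print(manip.sign_off())"
```

```text
the job is handed in; nothing more can be done
None
```

I've handed the job in, but the sign-off gave no verdict; by the last measurements the bib lies flat clear of the caddy, the bowl stands on the tray with lid and beaker upright, and the tab is pressed flat.

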